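# Face up a row of sample bottles against the locating rail with a ruler

## Robot

A 7-joint arm with a two-finger parallel gripper is mounted at the origin on the work surface. World frame = base frame: x ahead of the robot, y to its left, z up, the work surface at z = 0. Lengths are in m, angles in rad, forces in N, time in s.
With the tool pointing down it reaches from about 0.35 to 0.9 m from the base axis. Payload 8.1 kg.
Tool frame: the origin (TCP) lies on the centre line of the jaws, within the pads' length; the fingertips stand 22 mm ahead of it and the grasp point (between the pads) lies 3 mm ahead of it; x points along the fingers, y is the direction in which the jaws open and shut, and the axes are right-handed (so a half turn about x gives the same grasp; the last joint's range is limited). The gripper opens to 92 mm and grips with 3 to 60 N. Pads are 19 mm wide; open, the fingers measure 130 mm over their backs; the gripper's body (75 mm by 190 mm) begins 47 mm behind the grasp point.
Start: joints at [1.106, 0.434, 0.025, 1.573, -0.012, 1.134, -0.075], TCP at [0.221, -0.585, 0.249] pointing down, gripper open.
Joint ranges: [-2.62, 2.62], [-0.44, 2.09], [-1.27, 1.32], [0.08, 2.57], [-1.32, 4.46], [0.12, 2], [-2.74, 2.74]. Speed limits (rad/s): [2.22, 2.22, 3.01, 3.01, 3.14, 3.14, 3.14].

## Interface

Orientations are given as a rotation vector (axis times angle).
In Python, from bench import monitor, grab_frame, workorder, nets gives the robot as it stands.
- The arm moves only by the tool apply_moves, never from a script. Its argument "commands" is a list of rows, each an object with "turn": the turn, a rotation vector about the tool's x, y, z as a fraction of full scale, a list of three; "offset": the shift along the tool's x, y, z as a fraction of full scale, a list of three; "fingers": the gripper command: -1 is fully open, 1 is shut, values between are in proportion. In form: [{"turn": [rx, ry, rz], "offset": [x, y, z], "fingers": fingers}, ...]. A call has 1 to 10 rows; each row shifts and turns the commanded pose from where the row before left it, along the tool's axes as they then stand; what a row does not reach is not made up. Full scale, the value 1, is 25 mm for a shift and 6 degrees for a turn. A row lasts 1/12 s, in which the tool goes at most 41.7 mm and 7.16 degrees, less where a joint would pass 70% of its speed; a pose out of reach is approached as far as the arm can. A call with a number of a shift or a turn outside -1 to 1 is refused whole. A call with a gripper value outside its range is refused whole. The fingers move at their own pace and stop on an object; the grip force is fixed at half the most. Time passes only in rows, so rows that do not move let the fingers close. It gives the time, the measured TCP pose, the force and the opening at its end, in the units of the state.
- monitor.get_obs(): the state, without advancing time (a new reading comes with each control period).
- grab_frame(name): name is "scene" or "top"; returns a dict with "img" (384x512x3 uint8, blue, green, red), "camera_matrix" (3x3 intrinsics, pixels), "world_to_cam" (4x4, takes a point from world to camera coordinates). Camera axes: x right, y down, z forward; pixel columns grow to the right and rows downward; lengths in m; the calibration is good to about 2 mm. A picture is of the moment at which its call begins. There is no depth.
- workorder.hand_in(): hands the job in, once; it reports no verdict.
Trained networks look in the newest picture that a camera, given by its name, has taken for a name from the list of things; names that differ only in an ending like _2 or _b are one class to them, and where a whole thing is asked for, a point or a joint stands for the part that bears it (a point fixed in the world has none). Each returns a list of dicts, best first, with "score" (0 to 1); they miss things now and then, are a little off and sometimes report something else, mostly with a low value. They report only what shows in the picture. A call takes as long as a camera call.
- nets.recognise(camera, label): "position" ([x, y, z] in m, in world coordinates, good to about 4 mm: the middle of the surface that is visible of it).
- nets.mark_of(camera, label): "position" ([x, y, z] in m, in world coordinates, good to about 4 mm: a listed point, or the origin of a listed thing).
The state is a dict: "time": time; "joints": joint angles; "joint_vel": joint speeds; "effort": joint torques, N m; "tool_pos": TCP position; "orientation": TCP orientation; "wrist_force": force on the tool from outside, world axes, zero at the start; "moment": the same for the moment, N m; "gripper_width": finger opening in m.
Only numpy, scipy, OpenCV 4.12 (cv2) and the standard library are available. Lean on these libraries where they do the work, as an engineer would, in place of code of your own. Each camera call takes 0.05 s, during which the arm holds its last target. There are 200 camera calls.

## Task

Take the yellow ruler by its black grip and, with the ruler's long edge, push the four small bottles back into one straight row with every bottle up against the aluminium rail, wherever its bar is clamped. Press the row home with a gentle steady push, about 10 N held for a second and never more than 15 N, without the gripper touching or tipping any bottle. Then lay the ruler flat on its blue mat again, along the mat, and let go; leave the flask, steel dish and red meter where they are.

Things in the scene. Friction and masses are not known exactly. Their poses are not given: they have to be found in the camera images.
- ruler: Flat yellow ruler, 300 mm long (its x), 70 mm wide (y), 10 mm thick, 0.22 kg, starting on the mat. Both long edges are plain, slick (friction about 0.2) and usable. On its middle a black grip block 50 mm long (x), 20 mm wide (y), 10 to 66 mm above the underside, to be pinched across its 20 mm; the blade reaches further out than the closed fingers. Origin: centre of the underside; z up.
- mat: Thin blue plastic mat fixed to the bench, 340 mm (x) by 120 mm (y), 3 mm thick; origin: centre of its underside at bench height.
- rail: The two steel feet, fixed to the bench, that carry an aluminium locating bar 20 mm deep (x), 300 mm long (y), 40 mm high. The bar is clamped rigidly in slots on the feet, parallel to this y, but up to 10 mm either way along x from mid-slot; this pose does not show it, so feel for it. Origin: centre of the underside of a bar at mid-slot. x points away from the bottles.
- rail_face (a point): Centre, at bench height, of the bar's front face (towards the bottles) if the bar were at mid-slot; the real face lies up to 10 mm nearer or farther along x. Axes as the rail's: x is the direction in which to push the bottles, y runs along the bar.
- bottle0: Loose upright plastic sample bottle with a white cap, body 44 mm diameter and 50 mm high with straight sides, 70 mm high in all, 35 to 70 g; it slides on the bench under about 0.15 to 0.5 N. Origin: centre of its underside. The four stand side by side about 56 mm apart along the rail (gaps of 4 mm or more), each at its own distance of 15 to 80 mm (its side to the bar) in front of the rail.
- bottle1: Loose upright plastic sample bottle with a blue cap, body 44 mm diameter and 50 mm high with straight sides, 70 mm high in all, 35 to 70 g; it slides on the bench under about 0.15 to 0.5 N. Origin: centre of its underside. The four stand side by side about 56 mm apart along the rail (gaps of 4 mm or more), each at its own distance of 15 to 80 mm (its side to the bar) in front of the rail.
- bottle2: Loose upright plastic sample bottle with a white cap, body 44 mm diameter and 50 mm high with straight sides, 70 mm high in all, 35 to 70 g; it slides on the bench under about 0.15 to 0.5 N. Origin: centre of its underside. The four stand side by side about 56 mm apart along the rail (gaps of 4 mm or more), each at its own distance of 15 to 80 mm (its side to the bar) in front of the rail.
- bottle3: Loose upright plastic sample bottle with a red cap, body 44 mm diameter and 50 mm high with straight sides, 70 mm high in all, 35 to 70 g; it slides on the bench under about 0.15 to 0.5 N. Origin: centre of its underside. The four stand side by side about 56 mm apart along the rail (gaps of 4 mm or more), each at its own distance of 15 to 80 mm (its side to the bar) in front of the rail.
- flask: Bystander: conical glass flask, 74 mm wide, 110 mm high. Origin: centre of its underside.
- dish: Bystander: steel weighing dish, 70 mm wide, 14 mm high. Origin: centre of its underside.
- meter: Bystander: red meter lying flat, 150 (x) by 75 (y) by 39 mm. Origin: centre of its underside.

How it is judged:
By the outcome, as a careful person would: the job done as asked, in the order asked, and still so for the second after the job is handed in, with the robot touching nothing.
It also fails if it takes over 72 s, if anything falls off the work surface, if the arm or the gripper's body presses on something with over 40 N, if the wrist force passes 120 N, or if a joint passes its speed limit or range.

## Working session

There is one attempt and no reset: what is moved stays moved. The work goes in short steps, Python scripts to look and compute and a tool call to move; the robot and the scene stay as the last step left them, time stands still between calls to the robot, and variables do not carry over. Pictures are saved under pics/ and viewed, about 8 in all and at most 12, crops included, and the job is handed in when it is done.

Besides the shell and the picture viewer there is one more tool, called after "Request:" as name(argument=value, ...) on one line, values as JSON. apply_moves: Moves the arm, as the interface text tells. Its arguments: {"type":"object","properties":{"commands":{"type":"array","items":{"type":"object","properties":{"turn":{"type":"array","items":{"type":"number"}},"offset":{"type":"array","items":{"type":"number"}},"fingers":{"type":"number"}}}}},"required":["commands"]}

```bash
mkdir -p pics; ls
python3 - <<'E'
from bench import monitor, grab_frame, nets
import cv2, numpy as np
o=monitor.get_obs(); print(o)
for c in("scene","top"):
    f=grab_frame(c); cv2.imwrite(f"pics/{c}0.png",f["img"]); print(c,f["camera_matrix"].tolist(),f["world_to_cam"].round(4).tolist())
    for n in["ruler","mat","rail","rail_face","bottle0","bottle1","bottle2","bottle3","flask","dish","meter"]:
        print(c,n,[(np.round(d["position"],4).tolist(),round(d["score"],2)) for d in nets.mark_of(c,n)[:4]])
print(monitor.get_obs()["time"])
E
```

```text
pics
{'time': 0.0, 'joints': array([ 1.10639457,  0.43520571,  0.02496044,  1.5741082 , -0.01163138,
        1.13398485, -0.07510729]), 'joint_vel': array([ 1.27536842e-04,  2.02234981e-03, -4.28335128e-05,  1.63616013e-03,
       -3.39912324e-04, -5.22255929e-04, -4.84878413e-04]), 'effort': array([ 1.78218143e-04, -6.67835069e+01,  9.85025950e-01, -3.14449954e+01,
       -6.04550494e-02,  4.29715379e-02,  1.74291104e-04]), 'tool_pos': array([ 0.22101995, -0.58410194,  0.24795122]), 'orientation': array([ 2.02444306,  0.37181805, -2.02523835]), 'wrist_force': array([-0.43248481, -0.4210036 ,  0.77425142]), 'moment': array([-0.02997139,  0.0163919 , -0.01604705]), 'gripper_width': 0.09185239005813517}
scene [[463.39202600827934, 0.0, 255.3605654400106], [0.0, 463.39202600827934, 195.45100767736207], [0.0, 0.0, 1.0]] [[0.4636, 0.886, 0.0049, -0.3098], [0.7357, -0.3818, -0.5594, -0.3606], [-0.4938, 0.263, -0.8289, 1.5221], [0.0, 0.0, 0.0, 1.0]]
scene ruler [([0.4297, -0.2555, 0.0064], 0.63), ([0.5677, 0.1533, -0.0004], 0.38)]
scene mat [([0.43, -0.2636, 0.0041], 0.87)]
scene rail []
sc
[... 1322 characters left out ...]
78), ([0.5532, 0.2138, -0.0051], 0.58), ([0.5681, 0.1526, -0.0001], 0.55)]
top bottle1 [([0.5811, 0.0433, -0.002], 0.78), ([0.5532, 0.2138, -0.0051], 0.58), ([0.5681, 0.1526, -0.0001], 0.55)]
top bottle2 [([0.5811, 0.0433, -0.002], 0.78), ([0.5532, 0.2138, -0.0051], 0.58), ([0.5681, 0.1526, -0.0001], 0.55)]
top bottle3 [([0.5811, 0.0433, -0.002], 0.78), ([0.5532, 0.2138, -0.0051], 0.58), ([0.5681, 0.1526, -0.0001], 0.55)]
top flask [([0.5432, 0.3602, -0.0026], 0.83)]
top dish [([0.3722, 0.1062, 0.0007], 0.66), ([0.6534, 0.133, 0.0035], 0.55), ([0.5539, 0.1011, -0.0051], 0.27)]
top meter [([0.7471, -0.2006, 0.0041], 0.79), ([0.43, -0.2574, 0.0032], 0.59), ([0.3728, 0.106, -0.0017], 0.54)]
1.2
```

View pics/top0.png

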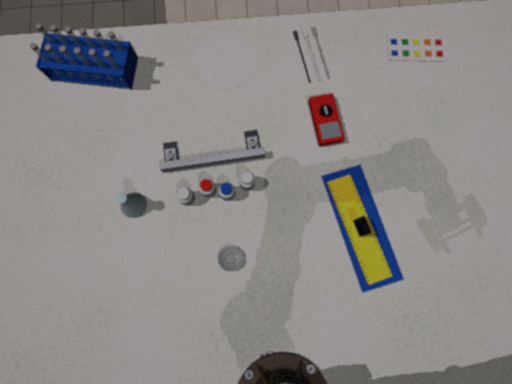

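View pics/scene0.png

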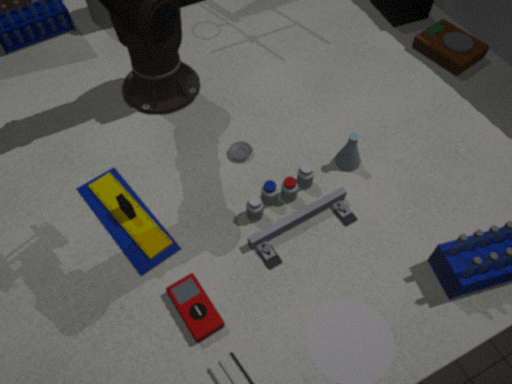

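The top view shows the ruler on its mat: mat corners at about (322,174), (360,166), (402,279) and (363,291), with the grip at (363,226). The bar runs from (161,167) to (268,153), and the bottle caps are at (185,195), (206,186), (227,190) and (247,180). The scene view agrees. The nets' mark_of also gives consistent positions. Next I measure orientations by rectifying the pictures.

```bash
cat > h.py <<'E'
import cv2, numpy as np
from bench import monitor, grab_frame, nets, workorder
from scipy.spatial.transform import Rotation as R
def rect(f,z,x0=0.25,y0=-0.45,nx=600,ny=900):
    "1 px = 1 mm; col = (y-y0), row=(x-x0)"
    P=f["camera_matrix"]@f["world_to_cam"][:3]
    H=np.c_[P[:,0],P[:,1],P[:,2]*z+P[:,3]]           # world(x,y,1)->pix
    A=np.array([[0,.001,x0],[.001,0,y0],[0,0,1]])     # (col,row,1)->world
    return cv2.warpPerspective(f["img"],H@A,(ny,nx),flags=cv2.INTER_CUBIC|cv2.WARP_INVERSE_MAP)
def box(img,lo,hi,x0=0.25,y0=-0.45):
    m=cv2.inRange(cv2.cvtColor(img,cv2.COLOR_BGR2HSV),lo,hi)
    m=cv2.morphologyEx(m,cv2.MORPH_CLOSE,np.ones((35,35)))
    n,l,s,c=cv2.connectedComponentsWithStats(m); k=1+s[1:,4].argmax()
    p=np.argwhere(l==k)[:,::-1].astype(np.float32)
    b=cv2.boxPoints(cv2.minAreaRect(p)); b=np.c_[b[:,1]*.001+x0,b[:,0]*.001+y0]
    e=np.roll(b,-1,0)-b; L=np.linalg.norm(e,axis=1); i=L.argmax()
    a=np.degrees(np.arctan2(e[i,1],e[i,0]))
    return b.mean(0).round(4),(a+90)%180-90,L[:2].round(3)
def obs():
    o=monitor.get_obs(); r=R.from_rotvec(o["orientation"]).as_matrix()
    print("t",round(o["time"],2),"pos",o["tool_pos"].round(4),"F",o["wrist_force"].round(1),"M",o["moment"].round(2),"w",round(o["gripper_width"],4)); print(r.round(4)); return o,r
E
python3 - <<'E'
from h import *
obs()
for c in("top","scene"):
    f=grab_frame(c)
    print(c,"yellow",box(rect(f,.013),(18,120,80),(35,255,255)))
    print(c,"blue",box(rect(f,.003)[:,:450],(100,120,60),(130,255,255)))
    r=rect(f,.04); cv2.imwrite(f"pics/r{c}.png",r)
    if c=="top": t=r
    else: cv2.imwrite("pics/rr.png",cv2.resize(np.hstack([t[200:500,430:760],r[200:500,430:760]]),None,fx=1.2,fy=1.2))
E
```

```text
t 1.2 pos [ 0.2212 -0.5846  0.2487] F [ 0.2 -0.8 -0.6] M [-0.02 -0.03 -0.06] w 0.0916
[[-0.      0.3539 -0.9353]
 [-0.     -0.9353 -0.3539]
 [-1.     -0.      0.    ]]
top yellow (array([ 0.4257, -0.2549], dtype=float32), np.float32(14.367828), array([0.071, 0.298], dtype=float32))
top blue (array([ 0.4232, -0.2666], dtype=float32), np.float32(11.345581), array([0.12 , 0.353], dtype=float32))
scene yellow (array([ 0.4287, -0.2563], dtype=float32), np.float32(14.381409), array([0.07 , 0.301], dtype=float32))
scene blue (array([ 0.4252, -0.2677], dtype=float32), np.float32(11.346779), array([0.121, 0.355], dtype=float32))
```

View pics/rr.png

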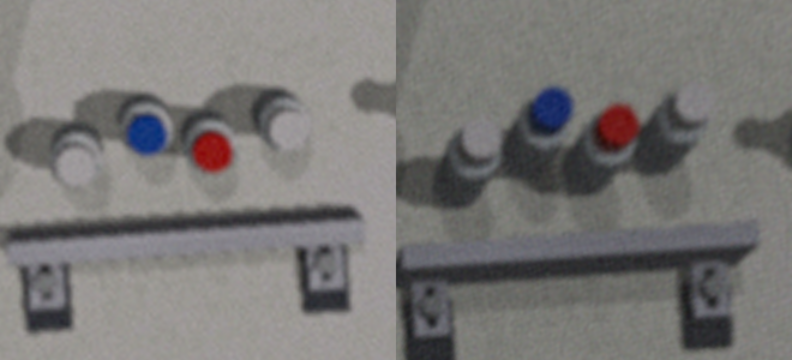

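Run:
```python
from h import *
for c in("top","scene"):
    g=cv2.cvtColor(cv2.imread(f"pics/r{c}.png"),cv2.COLOR_BGR2GRAY).astype(float)
    a=np.radians(3.64); E=[]
    # sample along rail normal, 4 segments along the bar
    for s in np.arange(-.125,.13,.05):
        d=np.arange(-40,60)*.001; t=np.arange(-.02,.02,.001)+s
        X=.637+d[:,None]*np.cos(a)-t*np.sin(a); Y=.131+d[:,None]*np.sin(a)+t*np.cos(a)
        p=cv2.remap(g.astype(np.float32),((Y+.45)*1e3).astype(np.float32),((X-.25)*1e3).astype(np.float32),1).mean(1)
        dp=np.gradient(cv2.GaussianBlur(p[:,None],(1,9),2)[:,0])
        k=[(int(d[i]*1e3),round(dp[i],1)) for i in range(1,99) if abs(dp[i])>1.2 and abs(dp[i])>=abs(dp[i-1]) and abs(dp[i])>abs(dp[i+1])]
        print(c,round(s,3),k)
```

```text
top -0.125 [(-7, np.float32(-10.3)), (6, np.float32(10.5)), (26, np.float32(-5.1)), (34, np.float32(1.7)), (55, np.float32(1.4))]
top -0.075 [(-8, np.float32(-8.9)), (5, np.float32(11.4)), (24, np.float32(-1.5)), (35, np.float32(2.3))]
top -0.025 [(-8, np.float32(-10.0)), (5, np.float32(11.4)), (23, np.float32(-1.4)), (37, np.float32(2.3))]
top 0.025 [(-20, np.float32(1.3)), (-8, np.float32(-10.1)), (5, np.float32(10.9)), (36, np.float32(2.5))]
top 0.075 [(-8, np.float32(-10.9)), (5, np.float32(11.0)), (36, np.float32(2.3))]
top 0.125 [(-7, np.float32(-11.6)), (4, np.float32(11.4)), (25, np.float32(-5.0)), (33, np.float32(2.9)), (53, np.float32(1.6))]
scene -0.125 [(-23, np.float32(5.1)), (7, np.float32(-2.3)), (27, np.float32(-8.3)), (39, np.float32(4.5))]
scene -0.075 [(-31, np.float32(1.3)), (-22, np.float32(1.8)), (27, np.float32(-8.6)), (43, np.float32(7.9))]
scene -0.025 [(-28, np.float32(4.5)), (-3, np.float32(1.3)), (5, np.float32(-1.8)), (27, np.float32(-8.3)), (43, np.float32(7.6))]
scene 0.025 [(-37, np.float32(1.5)), (-25, np.float32(3.1)), (26, np.float32(-8.1)), (42, np.float32(7.9))]
scene 0.075 [(-37, np.float32(3.7)), (-3, np.float32(1.3)), (6, np.float32(-2.5)), (26, np.float32(-7.9)), (42, np.float32(5.9))]
scene 0.125 [(6, np.float32(-2.8)), (26, np.float32(-7.7)), (37, np.float32(5.1))]
```

Request:
apply_moves(commands=[{"turn": [0, 0, 0], "offset": [0, 0, 0], "fingers": -1}])

```text
time: 1.38
tool_pos: [0.2212, -0.5846, 0.2487]
orientation: [2.024, 0.37, -2.024]
wrist_force: [0.3, -0.7, 0.1]
gripper_width: 0.0918
```

Request:
apply_moves(commands=[{"turn": [0, 0, 0], "offset": [0, -0.671, -0.883], "fingers": -1}, {"turn": [0, 0, 0], "offset": [0, -0.671, -0.883], "fingers": -1}, {"turn": [0, 0, 0], "offset": [0, -0.671, -0.883], "fingers": -1}, {"turn": [0, 0, 0], "offset": [0, -0.671, -0.883], "fingers": -1}, {"turn": [0, 0, 0], "offset": [0, -0.671, -0.883], "fingers": -1}, {"turn": [0, 0, 0], "offset": [0, -0.671, -0.883], "fingers": -1}, {"turn": [0, 0, 0], "offset": [0, -0.671, -0.883], "fingers": -1}, {"turn": [0, 0, 0], "offset": [0, -0.671, -0.883], "fingers": -1}, {"turn": [0, 0, 0], "offset": [0, -0.671, -0.883], "fingers": -1}, {"turn": [0, 0, 0], "offset": [0, -0.671, -0.883], "fingers": -1}])

```text
time: 2.22
tool_pos: [0.3689, -0.3484, 0.2489]
orientation: [2.024, 0.37, -2.024]
wrist_force: [1.2, -0.8, 0.1]
gripper_width: 0.0914
```

Request:
apply_moves(commands=[{"turn": [0, 0, 0], "offset": [0, -0.671, -0.883], "fingers": -1}, {"turn": [0, 0, 0], "offset": [0, -0.671, -0.883], "fingers": -1}, {"turn": [0, 0, 0], "offset": [0, -0.671, -0.883], "fingers": -1}, {"turn": [0, 0, 0], "offset": [0, -0.671, -0.883], "fingers": -1}, {"turn": [0.525, 0, 0], "offset": [0.9, 0, 0], "fingers": -1}, {"turn": [0.525, 0, 0], "offset": [0.9, 0, 0], "fingers": -1}, {"turn": [0, 0, 0], "offset": [0.9, 0, 0], "fingers": -1}, {"turn": [0, 0, 0], "offset": [0.5, 0, 0], "fingers": -1}, {"turn": [0, 0, 0], "offset": [0, 0, 0], "fingers": -1}, {"turn": [0, 0, 0], "offset": [0, 0, 0], "fingers": -1}])

```text
time: 3.05
tool_pos: [0.4269, -0.2554, 0.1686]
orientation: [2.087, 0.265, -2.089]
wrist_force: [0.4, -0.3, -0.2]
gripper_width: 0.0915
```

Run:
```python
from h import *
o,r=obs(); print("yaw of tool y",np.degrees(np.arctan2(r[1,1],r[0,1])))
f=grab_frame("scene"); cv2.imwrite("pics/s1.png",cv2.resize(f["img"][100:300,20:280],None,fx=3,fy=3))
for c in("scene","top"):
  if c=="top": grab_frame(c)
  print(c,nets.mark_of(c,"ruler")[:1],nets.recognise(c,"ruler")[:1])
```

```text
t 3.05 pos [ 0.4269 -0.2554  0.1686] F [ 0.4 -0.3 -0.2] M [ 0.01 -0.04  0.  ] w 0.0915
[[-1.000e-03  2.492e-01 -9.685e-01]
 [ 5.000e-04 -9.685e-01 -2.492e-01]
 [-1.000e+00 -7.000e-04  8.000e-04]]
yaw of tool y -75.57074853391967
scene [{'position': [0.4292, -0.255, 0.0024], 'score': 0.91}] [{'position': [0.4559, -0.2485, 0.0111], 'score': 0.97}]
top [{'position': [0.4181, -0.2555, 0.0043], 'score': 0.91}] [{'position': [0.3784, -0.257, 0.0128], 'score': 0.93}]
```

View pics/s1.png

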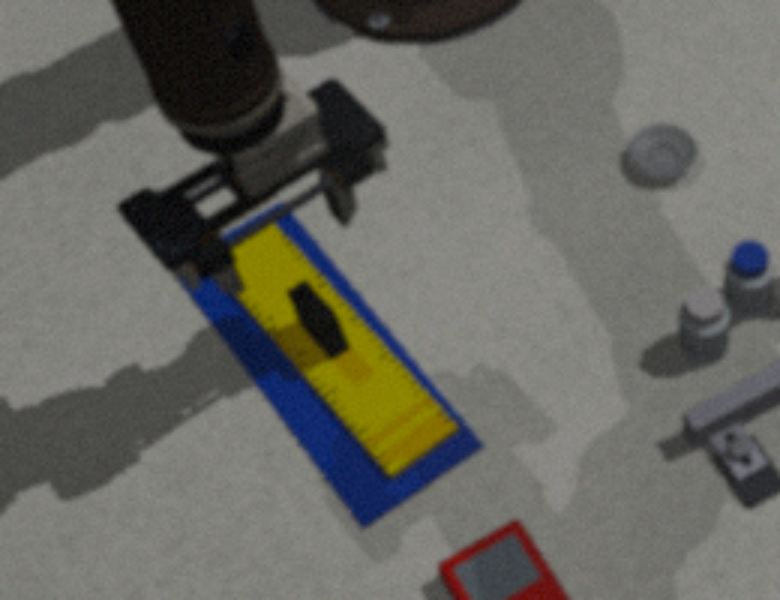

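The crop shows the open jaws straddling the ruler across its width, with the grip block at crop (318,318) lined up under the gripper. The ruler lies off-centre on the mat. I go down and grasp.

Request:
apply_moves(commands=[{"turn": [0, 0, 0], "offset": [0.9, 0, 0], "fingers": -1}, {"turn": [0, 0, 0], "offset": [0.9, 0, 0], "fingers": -1}, {"turn": [0, 0, 0], "offset": [0.9, 0, 0], "fingers": -1}, {"turn": [0, 0, 0], "offset": [0.9, 0, 0], "fingers": -1}, {"turn": [0, 0, 0], "offset": [0.7, 0, 0], "fingers": -1}, {"turn": [0, 0, 0], "offset": [0.4, 0, 0], "fingers": -1}, {"turn": [0, 0, 0], "offset": [0, 0, 0], "fingers": -1}, {"turn": [0, 0, 0], "offset": [0, 0, 0], "fingers": 1}, {"turn": [0, 0, 0], "offset": [0, 0, 0], "fingers": 1}, {"turn": [0, 0, 0], "offset": [0, 0, 0], "fingers": 1}])

```text
time: 4.18
tool_pos: [0.428, -0.2559, 0.0524]
orientation: [2.089, 0.263, -2.085]
wrist_force: [-1.0, 0.2, -0.2]
gripper_width: 0.0764
```

Request:
apply_moves(commands=[{"turn": [0, 0, 0], "offset": [0, 0, 0], "fingers": 1}, {"turn": [0, 0, 0], "offset": [0, 0, 0], "fingers": 1}, {"turn": [0, 0, 0], "offset": [0, 0, 0], "fingers": 1}, {"turn": [0, 0, 0], "offset": [0, 0, 0], "fingers": 1}, {"turn": [0, 0, 0], "offset": [0, 0, 0], "fingers": 1}, {"turn": [0, 0, 0], "offset": [0, 0, 0], "fingers": 1}])

```text
time: 4.68
tool_pos: [0.4271, -0.2556, 0.0513]
orientation: [2.087, 0.264, -2.087]
wrist_force: [0.2, -0.1, -0.4]
gripper_width: 0.0363
```

Request:
apply_moves(commands=[{"turn": [0, 0, 0], "offset": [0, 0, 0], "fingers": 1}, {"turn": [0, 0, 0], "offset": [0, 0, 0], "fingers": 1}, {"turn": [0, 0, 0], "offset": [0, 0, 0], "fingers": 1}, {"turn": [0, 0, 0], "offset": [0, 0, 0], "fingers": 1}, {"turn": [0, 0, 0], "offset": [0, 0, 0], "fingers": 1}])

```text
time: 5.1
tool_pos: [0.4271, -0.2555, 0.0512]
orientation: [2.087, 0.264, -2.088]
wrist_force: [0.1, -0.7, -0.0]
gripper_width: 0.0197
```

Request:
apply_moves(commands=[{"turn": [0, 0, 0], "offset": [-0.4, 0, 0], "fingers": 1}, {"turn": [0, 0, 0], "offset": [-0.9, 0, 0], "fingers": 1}, {"turn": [0, 0, 0], "offset": [-0.9, 0, 0], "fingers": 1}, {"turn": [0, 0, 0], "offset": [-0.9, 0, 0], "fingers": 1}, {"turn": [0, 0, 0], "offset": [-0.9, 0, 0], "fingers": 1}, {"turn": [0, 0, 0], "offset": [-0.5, 0, 0], "fingers": 1}, {"turn": [0, 0, 0], "offset": [0, 0, 0], "fingers": 1}, {"turn": [0, 0, 0], "offset": [0, 0, 0], "fingers": 1}])

```text
time: 5.77
tool_pos: [0.4273, -0.2557, 0.1643]
orientation: [2.088, 0.263, -2.086]
wrist_force: [0.3, -0.1, -2.3]
gripper_width: 0.0198
```

Run:
```python
from h import *
o,r=obs(); print("yaw of tool y",np.degrees(np.arctan2(r[1,1],r[0,1])))
for c in("top","scene"):
    f=grab_frame(c)
    print(c,"yellow",box(rect(f,o["tool_pos"][2]-.048+.010),(18,120,80),(35,255,255)))
    print(c,nets.mark_of(c,"mat")[:1])
f=grab_frame("scene"); cv2.imwrite("pics/s2.png",cv2.resize(f["img"][50:300,20:320],None,fx=2.5,fy=2.4))
```

```text
t 5.77 pos [ 0.4273 -0.2557  0.1643] F [ 0.3 -0.1 -2.3] M [0.03 0.02 0.02] w 0.0198
[[ 1.300e-03  2.491e-01 -9.685e-01]
 [-8.000e-04 -9.685e-01 -2.491e-01]
 [-1.000e+00  1.100e-03 -1.000e-03]]
yaw of tool y -75.5765848866344
top yellow (array([ 0.3388, -0.2775], dtype=float32), np.float32(14.400032), array([0.071, 0.119], dtype=float32))
top [{'position': [0.4329, -0.2581, -0.0003], 'score': 0.66}]
scene yellow (array([ 0.4295, -0.2564], dtype=float32), np.float32(14.462448), array([0.07 , 0.302], dtype=float32))
scene [{'position': [0.4308, -0.2625, 0.0045], 'score': 0.56}]
```

View pics/s2.png

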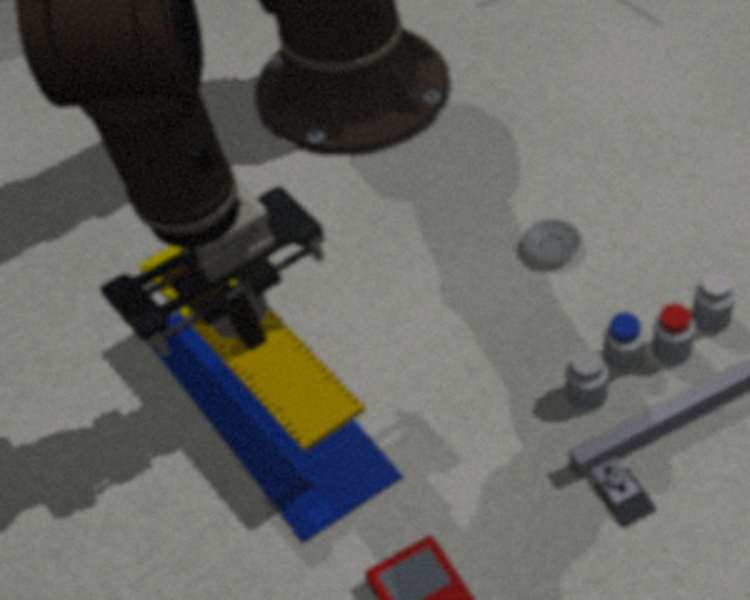

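The ruler is held square at 14.4°, its centre matches the TCP, and it is clear of the mat. Now I turn it parallel to the rail and carry it over.

Request:
apply_moves(commands=[{"turn": [-0.946, 0, 0], "offset": [0, 0, 0], "fingers": 1}, {"turn": [-0.946, 0, 0], "offset": [0, 0, 0], "fingers": 1}, {"turn": [-0.946, 0, 0], "offset": [0, 0, 0], "fingers": 1}, {"turn": [-0.946, 0, 0], "offset": [0, 0, 0], "fingers": 1}, {"turn": [-0.946, 0, 0], "offset": [0, 0, 0], "fingers": 1}, {"turn": [-0.946, 0, 0], "offset": [0, 0, 0], "fingers": 1}, {"turn": [-0.946, 0, 0], "offset": [0, 0, 0], "fingers": 1}, {"turn": [-0.946, 0, 0], "offset": [0, 0, 0], "fingers": 1}, {"turn": [-0.946, 0, 0], "offset": [0, 0, 0], "fingers": 1}, {"turn": [-0.946, 0, 0], "offset": [0, 0, 0], "fingers": 1}])

```text
time: 6.85
tool_pos: [0.4268, -0.2554, 0.1629]
orientation: [1.443, 1.04, -1.444]
wrist_force: [-0.1, -0.3, -3.1]
gripper_width: 0.0199
```

Request:
apply_moves(commands=[{"turn": [-0.946, 0, 0], "offset": [0, 0, 0], "fingers": 1}, {"turn": [-0.946, 0, 0], "offset": [0, 0, 0], "fingers": 1}, {"turn": [-0.946, 0, 0], "offset": [0, 0, 0], "fingers": 1}, {"turn": [-0.946, 0, 0], "offset": [0, 0, 0], "fingers": 1}, {"turn": [0, 0, 0], "offset": [0, 0, 0], "fingers": 1}])

```text
time: 7.27
tool_pos: [0.4267, -0.2555, 0.1629]
orientation: [1.156, 1.244, -1.156]
wrist_force: [0.8, -0.3, -1.6]
gripper_width: 0.0198
```

Request:
apply_moves(commands=[{"turn": [0, 0, 0], "offset": [0, 0.168, -0.825], "fingers": 1}, {"turn": [0, 0, 0], "offset": [0, 0.168, -0.825], "fingers": 1}, {"turn": [0, 0, 0], "offset": [0, 0.168, -0.825], "fingers": 1}, {"turn": [0, 0, 0], "offset": [0, 0.168, -0.825], "fingers": 1}, {"turn": [0, 0, 0], "offset": [0, 0.168, -0.825], "fingers": 1}, {"turn": [0, 0, 0], "offset": [0, 0.168, -0.825], "fingers": 1}, {"turn": [0, 0, 0], "offset": [0, 0.168, -0.825], "fingers": 1}, {"turn": [0, 0, 0], "offset": [0, 0.168, -0.825], "fingers": 1}, {"turn": [0, 0, 0], "offset": [0, 0.168, -0.825], "fingers": 1}, {"turn": [0, 0, 0], "offset": [0, 0.168, -0.825], "fingers": 1}])

```text
time: 8.1
tool_pos: [0.4548, -0.0459, 0.1633]
orientation: [1.162, 1.239, -1.162]
wrist_force: [0.6, 0.5, -2.7]
gripper_width: 0.0196
```

Request:
apply_moves(commands=[{"turn": [0, 0, 0], "offset": [0, 0.168, -0.825], "fingers": 1}, {"turn": [0, 0, 0], "offset": [0, 0.168, -0.825], "fingers": 1}, {"turn": [0, 0, 0], "offset": [0, 0.168, -0.825], "fingers": 1}, {"turn": [0, 0, 0], "offset": [0, 0.168, -0.825], "fingers": 1}, {"turn": [0, 0, 0], "offset": [0, 0.168, -0.825], "fingers": 1}, {"turn": [0, 0, 0], "offset": [0, 0.168, -0.825], "fingers": 1}, {"turn": [0, 0, 0], "offset": [0, 0.168, -0.825], "fingers": 1}, {"turn": [0, 0, 0], "offset": [0, 0.168, -0.825], "fingers": 1}, {"turn": [0, 0, 0], "offset": [0, 0, 0], "fingers": 1}, {"turn": [0, 0, 0], "offset": [0, 0, 0], "fingers": 1}])

```text
time: 8.93
tool_pos: [0.4771, 0.1213, 0.1633]
orientation: [1.159, 1.241, -1.16]
wrist_force: [-0.0, -0.5, -1.5]
gripper_width: 0.0197
```

Run:
```python
from h import *
o,r=obs(); print("yaw of tool y",np.degrees(np.arctan2(r[1,1],r[0,1])), o["joints"].round(2))
for c in("top","scene"):
    f=grab_frame(c); im=rect(f,o["tool_pos"][2]-.048+.010)
    print(c,"yellow",box(im,(18,120,80),(35,255,255)))
    m=rect(f,.003); print(c,"blue",box(m[:,:450],(100,120,60),(130,255,255)),nets.mark_of(c,"mat")[:1])
    cv2.imwrite(f"pics/mat{c}.png",m[:380,:400])
    if c=="top": cv2.imwrite("pics/t3.png",cv2.resize(f["img"][100:320,100:420],None,fx=2.4,fy=2.4))
```

```text
t 8.93 pos [0.4771 0.1213 0.1633] F [-0.  -0.5 -1.5] M [-0.03 -0.04  0.02] w 0.0197
[[-8.000e-04  9.977e-01  6.750e-02]
 [ 5.000e-04  6.750e-02 -9.977e-01]
 [-1.000e+00 -7.000e-04 -5.000e-04]]
yaw of tool y 3.872130777904928 [ 0.08  0.38 -0.56  1.96  0.26  0.87 -0.55]
top yellow (array([0.4702, 0.2238], dtype=float32), np.float32(-86.42369), array([0.09 , 0.069], dtype=float32))
top blue (array([ 0.4226, -0.2649], dtype=float32), np.float32(11.956589), array([0.12 , 0.352], dtype=float32)) [{'position': [0.7478, -0.2005, 0.0019], 'score': 0.7}]
scene yellow (array([0.4816, 0.1158], dtype=float32), np.float32(-86.23596), array([0.3  , 0.074], dtype=float32))
scene blue (array([ 0.4251, -0.2673], dtype=float32), np.float32(11.379219), array([0.121, 0.355], dtype=float32)) [{'position': [0.4304, -0.2671, 0.0027], 'score': 0.85}]
```

View pics/t3.png

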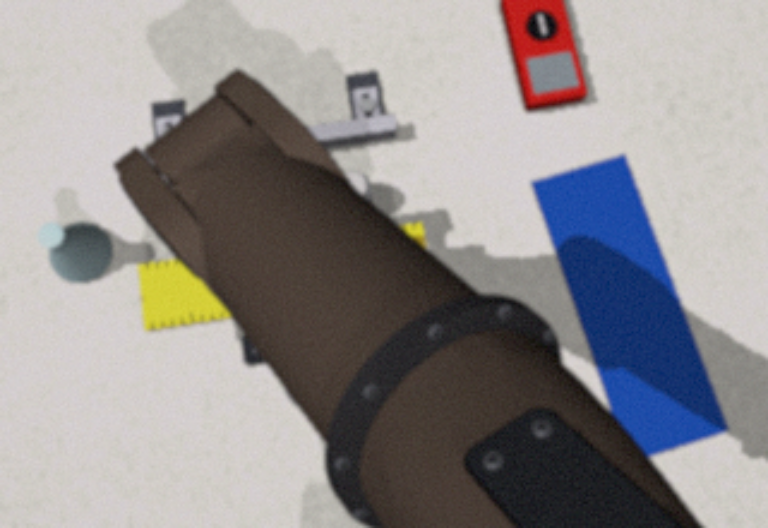

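The ruler hangs parallel to the bar, its left end visible at crop (185,295). It is clear of the flask at (80,250). Now I lower it behind the bottles.

Request:
apply_moves(commands=[{"turn": [0, 0, 0], "offset": [0.84, 0, 0], "fingers": 1}, {"turn": [0, 0, 0], "offset": [0.84, 0, 0], "fingers": 1}, {"turn": [0, 0, 0], "offset": [0.84, 0, 0], "fingers": 1}, {"turn": [0, 0, 0], "offset": [0.84, 0, 0], "fingers": 1}, {"turn": [0, 0, 0], "offset": [0.6, 0, 0], "fingers": 1}, {"turn": [0, 0, 0], "offset": [0.24, 0, 0], "fingers": 1}, {"turn": [0, 0, 0], "offset": [0, 0, 0], "fingers": 1}, {"turn": [0, 0, 0], "offset": [0, 0, 0], "fingers": 1}, {"turn": [0, 0, 0], "offset": [0, 0, 0], "fingers": 1}])

```text
time: 9.88
tool_pos: [0.4781, 0.12, 0.0597]
orientation: [1.16, 1.239, -1.158]
wrist_force: [0.4, -0.1, -2.7]
gripper_width: 0.0201
```

Run:
```python
from h import *
o,r=obs(); print("yaw of tool y",np.degrees(np.arctan2(r[1,1],r[0,1])))
f=grab_frame("scene"); print("yellow",box(rect(f,o["tool_pos"][2]-.048+.010),(18,120,80),(35,255,255)))
cv2.imwrite("pics/s4.png",cv2.resize(f["img"][90:290,190:430],None,fx=3,fy=3))
```

```text
t 9.88 pos [0.4781 0.12   0.0597] F [ 0.4 -0.1 -2.7] M [-0.01 -0.14 -0.  ] w 0.0201
[[ 1.400e-03  9.977e-01  6.720e-02]
 [ 3.000e-04  6.720e-02 -9.977e-01]
 [-1.000e+00  1.500e-03 -2.000e-04]]
yaw of tool y 3.8515239300038937
yellow (array([0.4865, 0.0471], dtype=float32), np.float32(-86.46771), array([0.161, 0.072], dtype=float32))
```

View pics/s4.png

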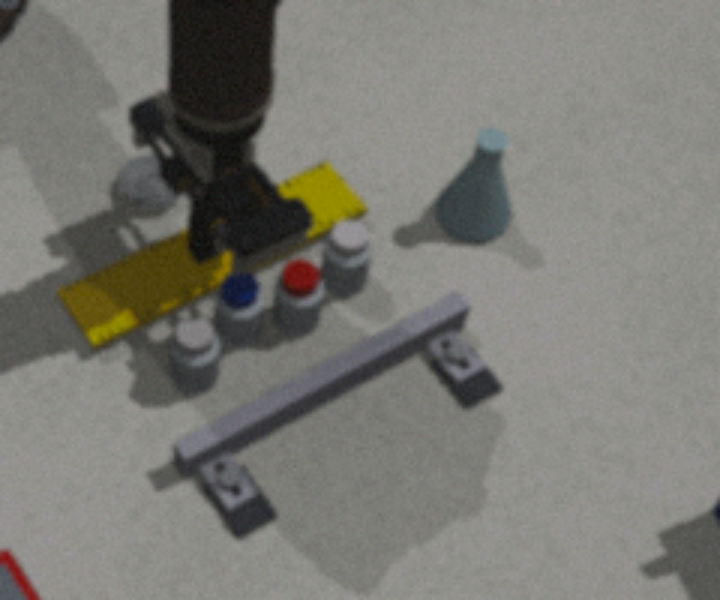

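The ruler stands just behind all four upright bottles; both ends reach past the row, and it is clear of the flask and dish. Now I push slowly.

Request:
apply_moves(commands=[{"turn": [0, 0, 0], "offset": [0, 0.14, 0], "fingers": 1}, {"turn": [0, 0, 0], "offset": [0, 0.14, 0], "fingers": 1}, {"turn": [0, 0, 0], "offset": [0, 0.14, 0], "fingers": 1}, {"turn": [0, 0, 0], "offset": [0, 0.14, 0], "fingers": 1}, {"turn": [0, 0, 0], "offset": [0, 0.14, 0], "fingers": 1}, {"turn": [0, 0, 0], "offset": [0, 0.14, 0], "fingers": 1}, {"turn": [0, 0, 0], "offset": [0, 0.14, 0], "fingers": 1}, {"turn": [0, 0, 0], "offset": [0, 0.14, 0], "fingers": 1}, {"turn": [0, 0, 0], "offset": [0, 0.14, 0], "fingers": 1}, {"turn": [0, 0, 0], "offset": [0, 0.14, 0], "fingers": 1}])

```text
time: 10.77
tool_pos: [0.5126, 0.1224, 0.0586]
orientation: [1.159, 1.241, -1.159]
wrist_force: [-0.2, 0.6, -2.8]
gripper_width: 0.0199
```

Request:
apply_moves(commands=[{"turn": [0, 0, 0], "offset": [0, 0.12, 0], "fingers": 1}, {"turn": [0, 0, 0], "offset": [0, 0.12, 0], "fingers": 1}, {"turn": [0, 0, 0], "offset": [0, 0.12, 0], "fingers": 1}, {"turn": [0, 0, 0], "offset": [0, 0.12, 0], "fingers": 1}, {"turn": [0, 0, 0], "offset": [0, 0.12, 0], "fingers": 1}, {"turn": [0, 0, 0], "offset": [0, 0.12, 0], "fingers": 1}, {"turn": [0, 0, 0], "offset": [0, 0.12, 0], "fingers": 1}, {"turn": [0, 0, 0], "offset": [0, 0.12, 0], "fingers": 1}, {"turn": [0, 0, 0], "offset": [0, 0.12, 0], "fingers": 1}, {"turn": [0, 0, 0], "offset": [0, 0.12, 0], "fingers": 1}])

```text
time: 11.6
tool_pos: [0.5425, 0.1244, 0.0587]
orientation: [1.159, 1.241, -1.159]
wrist_force: [-0.8, 0.5, -3.0]
gripper_width: 0.0198
```

Run:
```python
from h import *
o,r=obs(); print("yaw of tool y",np.degrees(np.arctan2(r[1,1],r[0,1])), "push F",o["wrist_force"]@r[:,1])
n=np.array([.9977,.068]); print("d",(o["tool_pos"][:2]-[.642,.131])@n)
f=grab_frame("scene"); print("yellow",box(rect(f,o["tool_pos"][2]-.048+.010),(18,120,80),(35,255,255)))
cv2.imwrite("pics/s5.png",cv2.resize(f["img"][120:270,230:400],None,fx=4,fy=4))
```

```text
t 11.6 pos [0.5425 0.1244 0.0587] F [-0.8  0.5 -3. ] M [-0.02  0.14 -0.02] w 0.0198
[[-0.      0.9977  0.0678]
 [-0.      0.0678 -0.9977]
 [-1.     -0.      0.    ]]
yaw of tool y 3.8860826520243243 push F -0.7478806230323332
d -0.09968940095025963
yellow (array([0.5481, 0.0507], dtype=float32), np.float32(-84.09387), array([0.162, 0.072], dtype=float32))
```

View pics/s5.png

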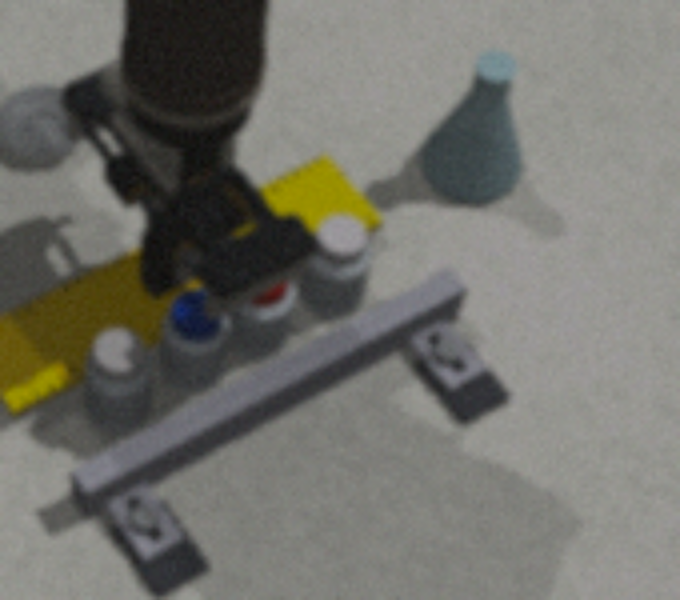

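All four bottles are upright and moving with the blade; the gripper is well above the caps. I creep on and watch the force.

Request:
apply_moves(commands=[{"turn": [0, 0, 0], "offset": [0, 0.06, 0], "fingers": 1}, {"turn": [0, 0, 0], "offset": [0, 0.06, 0], "fingers": 1}, {"turn": [0, 0, 0], "offset": [0, 0.06, 0], "fingers": 1}, {"turn": [0, 0, 0], "offset": [0, 0.06, 0], "fingers": 1}, {"turn": [0, 0, 0], "offset": [0, 0.06, 0], "fingers": 1}, {"turn": [0, 0, 0], "offset": [0, 0.06, 0], "fingers": 1}, {"turn": [0, 0, 0], "offset": [0, 0.06, 0], "fingers": 1}, {"turn": [0, 0, 0], "offset": [0, 0.06, 0], "fingers": 1}, {"turn": [0, 0, 0], "offset": [0, 0.04, 0], "fingers": 1}])

```text
time: 12.4
tool_pos: [0.5554, 0.1253, 0.0587]
orientation: [1.159, 1.24, -1.159]
wrist_force: [-1.4, -0.4, -3.1]
gripper_width: 0.0199
```

Request:
apply_moves(commands=[{"turn": [0, 0, 0], "offset": [0, 0.02, 0], "fingers": 1}, {"turn": [0, 0, 0], "offset": [0, 0.02, 0], "fingers": 1}, {"turn": [0, 0, 0], "offset": [0, 0.02, 0], "fingers": 1}])

```text
time: 12.65
tool_pos: [0.5566, 0.1254, 0.0587]
orientation: [1.159, 1.241, -1.159]
wrist_force: [-1.0, -0.0, -2.1]
gripper_width: 0.0201
```

Request:
apply_moves(commands=[{"turn": [0, 0, 0], "offset": [0, 0.02, 0], "fingers": 1}, {"turn": [0, 0, 0], "offset": [0, 0.02, 0], "fingers": 1}, {"turn": [0, 0, 0], "offset": [0, 0, 0], "fingers": 1}])

```text
time: 12.9
tool_pos: [0.5578, 0.1254, 0.0587]
orientation: [1.159, 1.24, -1.159]
wrist_force: [0.3, 0.4, -2.7]
gripper_width: 0.0198
```

Request:
apply_moves(commands=[{"turn": [0, 0, 0], "offset": [0, 0.02, 0], "fingers": 1}, {"turn": [0, 0, 0], "offset": [0, 0.02, 0], "fingers": 1}, {"turn": [0, 0, 0], "offset": [0, 0, 0], "fingers": 1}])

```text
time: 13.15
tool_pos: [0.5588, 0.1255, 0.0587]
orientation: [1.159, 1.24, -1.159]
wrist_force: [-0.5, -0.0, -2.3]
gripper_width: 0.0199
```

Request:
apply_moves(commands=[{"turn": [0, 0, 0], "offset": [0, 0.02, 0], "fingers": 1}, {"turn": [0, 0, 0], "offset": [0, 0.02, 0], "fingers": 1}, {"turn": [0, 0, 0], "offset": [0, 0, 0], "fingers": 1}])

```text
time: 13.4
tool_pos: [0.5598, 0.1256, 0.0587]
orientation: [1.159, 1.24, -1.159]
wrist_force: [-1.7, 0.0, -2.4]
gripper_width: 0.0197
```

Request:
apply_moves(commands=[{"turn": [0, 0, 0], "offset": [0, 0.02, 0], "fingers": 1}, {"turn": [0, 0, 0], "offset": [0, 0.02, 0], "fingers": 1}, {"turn": [0, 0, 0], "offset": [0, 0, 0], "fingers": 1}])

```text
time: 13.65
tool_pos: [0.5609, 0.1257, 0.0587]
orientation: [1.159, 1.24, -1.159]
wrist_force: [-0.9, 0.2, -1.4]
gripper_width: 0.0196
```

Request:
apply_moves(commands=[{"turn": [0, 0, 0], "offset": [0, 0.02, 0], "fingers": 1}, {"turn": [0, 0, 0], "offset": [0, 0.02, 0], "fingers": 1}, {"turn": [0, 0, 0], "offset": [0, 0, 0], "fingers": 1}])

```text
time: 13.9
tool_pos: [0.5619, 0.1257, 0.0587]
orientation: [1.159, 1.24, -1.159]
wrist_force: [-1.0, 0.1, -1.8]
gripper_width: 0.0199
```

Request:
apply_moves(commands=[{"turn": [0, 0, 0], "offset": [0, 0.02, 0], "fingers": 1}, {"turn": [0, 0, 0], "offset": [0, 0, 0], "fingers": 1}])

```text
time: 14.07
tool_pos: [0.5623, 0.1257, 0.0587]
orientation: [1.159, 1.24, -1.159]
wrist_force: [-0.8, 0.0, -2.1]
gripper_width: 0.02
```

Request:
apply_moves(commands=[{"turn": [0, 0, 0], "offset": [0, 0.02, 0], "fingers": 1}, {"turn": [0, 0, 0], "offset": [0, 0, 0], "fingers": 1}])

```text
time: 14.23
tool_pos: [0.5628, 0.1258, 0.0587]
orientation: [1.159, 1.24, -1.159]
wrist_force: [-0.6, -0.0, -2.6]
gripper_width: 0.0196
```

Request:
apply_moves(commands=[{"turn": [0, 0, 0], "offset": [0, 0.02, 0], "fingers": 1}, {"turn": [0, 0, 0], "offset": [0, 0.02, 0], "fingers": 1}, {"turn": [0, 0, 0], "offset": [0, 0, 0], "fingers": 1}])

```text
time: 14.48
tool_pos: [0.5639, 0.1258, 0.0587]
orientation: [1.159, 1.24, -1.159]
wrist_force: [-0.6, 0.5, -1.9]
gripper_width: 0.0198
```

Request:
apply_moves(commands=[{"turn": [0, 0, 0], "offset": [0, 0.02, 0], "fingers": 1}, {"turn": [0, 0, 0], "offset": [0, 0.02, 0], "fingers": 1}, {"turn": [0, 0, 0], "offset": [0, 0, 0], "fingers": 1}])

```text
time: 14.73
tool_pos: [0.564, 0.1258, 0.0585]
orientation: [1.158, 1.241, -1.16]
wrist_force: [-4.1, -0.7, -0.7]
gripper_width: 0.0196
```

Run:
```python
from h import *
o,r=obs(); print("push F",o["wrist_force"]@r[:,1])
n=np.array([.9977,.068]); print("d",(o["tool_pos"][:2]-[.642,.131])@n)
```

```text
t 14.73 pos [0.564  0.1258 0.0585] F [-4.1 -0.7 -0.7] M [-0.06  0.88  0.05] w 0.0196
[[-1.400e-03  9.977e-01  6.800e-02]
 [-5.000e-04  6.800e-02 -9.977e-01]
 [-1.000e+00 -1.400e-03  4.000e-04]]
push F -4.175438840408204
d -0.0781823795891778
```

Request:
apply_moves(commands=[{"turn": [0, 0, 0], "offset": [0, 0.02, 0], "fingers": 1}, {"turn": [0, 0, 0], "offset": [0, 0, 0], "fingers": 1}])

```text
time: 14.9
tool_pos: [0.5641, 0.1259, 0.0584]
orientation: [1.157, 1.242, -1.161]
wrist_force: [-5.6, -0.3, -0.5]
gripper_width: 0.0198
```

Run:
```python
from h import *
L=[]
for c in range(3):
    grab_frame("scene"); o,r=monitor.get_obs(),0; L.append(np.r_[o["wrist_force"],o["moment"],o["tool_pos"],R.from_rotvec(o["orientation"]).as_matrix()[1,1]])
print(np.round(L,4))
```

```text
[[-5.7655e+00  6.5500e-02 -5.0320e-01 -5.4200e-02  1.2447e+00  4.0800e-02
   5.6410e-01  1.2580e-01  5.8400e-02  6.8100e-02]
 [-5.5522e+00 -4.4200e-02 -2.2100e-01 -9.7200e-02  1.2614e+00  3.7100e-02
   5.6410e-01  1.2580e-01  5.8400e-02  6.8100e-02]
 [-5.7932e+00 -1.3566e+00  8.4200e-01 -6.0400e-02  1.2512e+00  5.1000e-03
   5.6410e-01  1.2580e-01  5.8400e-02  6.8100e-02]]
```

Request:
apply_moves(commands=[{"turn": [0, 0, 0], "offset": [0, 0.02, 0], "fingers": 1}, {"turn": [0, 0, 0], "offset": [0, 0, 0], "fingers": 1}])

```text
time: 15.22
tool_pos: [0.5641, 0.1258, 0.0583]
orientation: [1.157, 1.242, -1.161]
wrist_force: [-7.2, -1.4, 0.7]
gripper_width: 0.0197
```

Request:
apply_moves(commands=[{"turn": [0, 0, 0], "offset": [0, 0.02, 0], "fingers": 1}, {"turn": [0, 0, 0], "offset": [0, 0, 0], "fingers": 1}])

```text
time: 15.38
tool_pos: [0.5642, 0.1258, 0.0582]
orientation: [1.156, 1.243, -1.162]
wrist_force: [-8.2, -0.2, 1.2]
gripper_width: 0.0196
```

Run:
```python
from h import *
for c in range(3):
    f=grab_frame("scene"); o=monitor.get_obs(); r=R.from_rotvec(o["orientation"]).as_matrix(); print(o["wrist_force"].round(2),o["moment"].round(3),o["tool_pos"].round(4),np.degrees(np.arctan2(r[1,1],r[0,1])).round(3),r[2].round(4))
i=rect(f,.04,x0=.5,y0=-.06,nx=220,ny=380)
cv2.imwrite("pics/s6.png",np.vstack([cv2.resize(f["img"][150:260,240:370],(780,600))[:600]]))
```

```text
[-8.14 -0.06  0.81] [-0.127  1.821  0.016] [0.5641 0.1258 0.0582] 3.913 [-1.0e+00 -3.8e-03  8.0e-04]
[-7.85  0.45  0.35] [-0.111  1.819  0.006] [0.5642 0.1258 0.0582] 3.914 [-1.0e+00 -3.7e-03  8.0e-04]
[-7.75  0.19  0.16] [-0.071  1.84   0.052] [0.5642 0.1259 0.0582] 3.918 [-1.0e+00 -3.7e-03  8.0e-04]
```

View pics/s6.png

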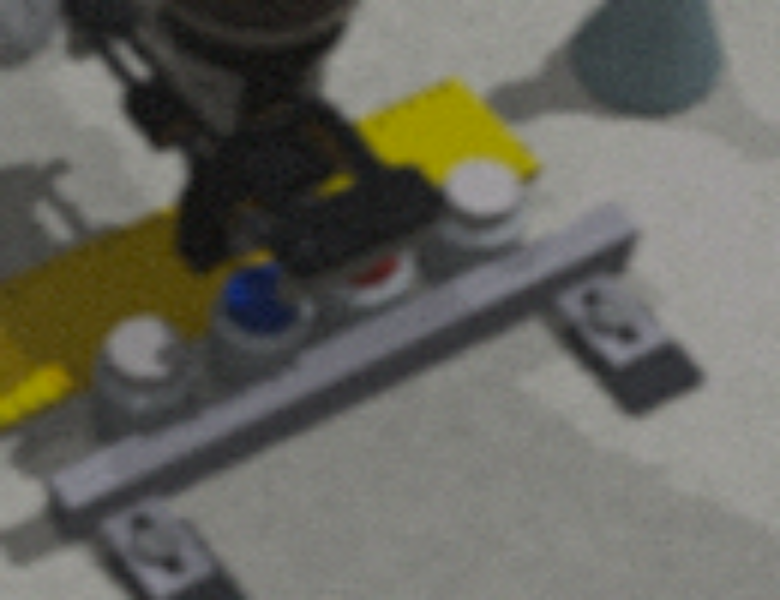

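All four bottles stand in line at the bar, and about 8 N acts centrally. A small rock of the yaw will check that both ends are seated.

Request:
apply_moves(commands=[{"turn": [-0.05, 0, 0], "offset": [0, 0, 0], "fingers": 1}, {"turn": [-0.05, 0, 0], "offset": [0, 0, 0], "fingers": 1}, {"turn": [0, 0, 0], "offset": [0, 0, 0], "fingers": 1}])

```text
time: 15.78
tool_pos: [0.5641, 0.1258, 0.0581]
orientation: [1.149, 1.247, -1.155]
wrist_force: [-8.2, 0.3, 0.2]
gripper_width: 0.02
```

```bash
cat > p.py <<'E'
from h import *
L=[]
for c in range(3):
    grab_frame("scene"); o=monitor.get_obs(); r=R.from_rotvec(o["orientation"]).as_matrix(); L.append(np.r_[o["wrist_force"],o["moment"],o["tool_pos"][:2],np.degrees(np.arctan2(r[1,1],r[0,1]))])
print(np.mean(L,0).round(4))
E
python3 p.py
```

```text
[-8.0882  0.2472 -0.0425 -0.0967  1.7981 -0.5349  0.5642  0.1258  4.4566]
```

Request:
apply_moves(commands=[{"turn": [0.05, 0, 0], "offset": [0, 0, 0], "fingers": 1}, {"turn": [0.05, 0, 0], "offset": [0, 0, 0], "fingers": 1}, {"turn": [0.05, 0, 0], "offset": [0, 0, 0], "fingers": 1}, {"turn": [0.05, 0, 0], "offset": [0, 0, 0], "fingers": 1}, {"turn": [0, 0, 0], "offset": [0, 0, 0], "fingers": 1}])

```text
time: 16.35
tool_pos: [0.5641, 0.1258, 0.058]
orientation: [1.163, 1.238, -1.169]
wrist_force: [-6.8, -0.9, -0.8]
gripper_width: 0.02
```

```bash
python3 p.py
```

```text
[-7.4865 -0.7599 -0.8939 -0.0495  1.7004  0.5692  0.5641  0.1259  3.3803]
```

The moment answers symmetrically at ±0.55 N m, so both ends are on the bar. I return to neutral yaw, press to 10 N and hold.

Request:
apply_moves(commands=[{"turn": [-0.05, 0, 0], "offset": [0, 0, 0], "fingers": 1}, {"turn": [-0.05, 0, 0], "offset": [0, 0.015, 0], "fingers": 1}, {"turn": [0, 0, 0], "offset": [0, 0.015, 0], "fingers": 1}, {"turn": [0, 0, 0], "offset": [0, 0, 0], "fingers": 1}])

```text
time: 16.83
tool_pos: [0.5642, 0.1258, 0.0579]
orientation: [1.155, 1.244, -1.163]
wrist_force: [-9.4, -0.0, 0.9]
gripper_width: 0.0197
```

```bash
python3 p.py
```

```text
[-9.5233 -0.4447  1.2752 -0.1129  2.2     0.0104  0.5642  0.1258  3.9241]
```

Request:
apply_moves(commands=[{"turn": [0, 0, 0], "offset": [0, 0.008, 0], "fingers": 1}, {"turn": [0, 0, 0], "offset": [0, 0, 0], "fingers": 1}, {"turn": [0, 0, 0], "offset": [0, 0, 0], "fingers": 1}, {"turn": [0, 0, 0], "offset": [0, 0, 0], "fingers": 1}, {"turn": [0, 0, 0], "offset": [0, 0, 0], "fingers": 1}, {"turn": [0, 0, 0], "offset": [0, 0, 0], "fingers": 1}, {"turn": [0, 0, 0], "offset": [0, 0, 0], "fingers": 1}])

```text
time: 17.57
tool_pos: [0.5643, 0.1258, 0.058]
orientation: [1.155, 1.244, -1.163]
wrist_force: [-10.5, -0.5, 2.0]
gripper_width: 0.0203
```

Request:
apply_moves(commands=[{"turn": [0, 0, 0], "offset": [0, 0, 0], "fingers": 1}, {"turn": [0, 0, 0], "offset": [0, 0, 0], "fingers": 1}, {"turn": [0, 0, 0], "offset": [0, 0, 0], "fingers": 1}, {"turn": [0, 0, 0], "offset": [0, 0, 0], "fingers": 1}, {"turn": [0, 0, 0], "offset": [0, 0, 0], "fingers": 1}, {"turn": [0, 0, 0], "offset": [0, 0, 0], "fingers": 1}, {"turn": [0, 0, 0], "offset": [0, 0, 0], "fingers": 1}, {"turn": [0, 0, 0], "offset": [0, 0, 0], "fingers": 1}])

```text
time: 18.23
tool_pos: [0.5642, 0.1258, 0.0579]
orientation: [1.155, 1.244, -1.163]
wrist_force: [-10.7, -1.1, 3.0]
gripper_width: 0.0202
```

Request:
apply_moves(commands=[{"turn": [0, 0, 0], "offset": [0, -0.04, 0], "fingers": 1}, {"turn": [0, 0, 0], "offset": [0, -0.04, 0], "fingers": 1}, {"turn": [0, 0, 0], "offset": [0, -0.06, 0], "fingers": 1}, {"turn": [0, 0, 0], "offset": [0, -0.1, 0], "fingers": 1}, {"turn": [0, 0, 0], "offset": [0, -0.2, 0], "fingers": 1}, {"turn": [0, 0, 0], "offset": [0, -0.5, 0], "fingers": 1}, {"turn": [0, 0, 0], "offset": [0, -0.8, 0], "fingers": 1}, {"turn": [0, 0, 0], "offset": [0, -0.8, 0], "fingers": 1}, {"turn": [0, 0, 0], "offset": [0, -0.6, 0], "fingers": 1}, {"turn": [0, 0, 0], "offset": [0, 0, 0], "fingers": 1}])

```text
time: 19.07
tool_pos: [0.4857, 0.1204, 0.0588]
orientation: [1.157, 1.242, -1.16]
wrist_force: [-1.2, -0.4, -2.9]
gripper_width: 0.0199
```

Request:
apply_moves(commands=[{"turn": [0, 0, 0], "offset": [-0.6, 0, 0], "fingers": 1}, {"turn": [0, 0, 0], "offset": [-0.9, 0, 0], "fingers": 1}, {"turn": [0, 0, 0], "offset": [-0.9, 0, 0], "fingers": 1}, {"turn": [0, 0, 0], "offset": [-0.9, 0, 0], "fingers": 1}, {"turn": [0, 0, 0], "offset": [-0.8, 0, 0], "fingers": 1}, {"turn": [0, 0, 0], "offset": [0, 0, 0], "fingers": 1}, {"turn": [0, 0, 0], "offset": [0, 0, 0], "fingers": 1}])

```text
time: 19.65
tool_pos: [0.4901, 0.121, 0.1623]
orientation: [1.162, 1.238, -1.157]
wrist_force: [-0.5, 0.9, -2.7]
gripper_width: 0.0199
```

Run:
```python
from h import *
o,r=obs(); print("yaw of tool y",np.degrees(np.arctan2(r[1,1],r[0,1])))
for c in("scene","top"):
    f=grab_frame(c); im=rect(f,.003,x0=.15,y0=-.5)
    hsv=cv2.cvtColor(im,cv2.COLOR_BGR2HSV); m=cv2.inRange(hsv[:400,:450],(100,120,40),(130,255,255))
    m=cv2.morphologyEx(m,cv2.MORPH_OPEN,np.ones((9,9))); n,l,s,_=cv2.connectedComponentsWithStats(m); k=1+s[1:,4].argmax()
    q=cv2.minAreaRect(np.argwhere(l==k)[:,::-1].astype(np.float32)); print(c,"mat centre",.15+q[0][1]*.001,-.5+q[0][0]*.001,q[1:],s[k])
    print([(np.round(d["position"],4).tolist(),round(d["score"],2)) for d in nets.mark_of(c,"bottle0")[:5]], nets.mark_of(c,"mat")[:1])
    if c=="scene": a=cv2.resize(f["img"][150:260,240:370],(650,550)); cv2.imwrite("pics/s7.png",a); print("yellow",box(rect(f,o["tool_pos"][2]-.048+.010),(18,120,80),(35,255,255)))
    cv2.imwrite(f"pics/m{c}.png",im)
```

```text
t 19.65 pos [0.4901 0.121  0.1623] F [-0.5  0.9 -2.7] M [-0.06 -0.09 -0.  ] w 0.0199
[[ 3.600e-03  9.977e-01  6.730e-02]
 [ 7.000e-04  6.730e-02 -9.977e-01]
 [-1.000e+00  3.600e-03 -4.000e-04]]
yaw of tool y 3.85834779815025
scene mat centre 0.4143694458007813 -0.2697315368652344 ((299.658935546875, 118.46910095214844), 78.098388671875) [  144   108   175   292 33766]
[([0.6135, 0.2171, 0.0008], 0.88), ([0.6224, 0.1042, 0.0021], 0.72), ([0.6236, 0.0461, -0.0005], 0.69), ([0.5422, 0.3665, -0.0011], 0.69), ([0.6172, 0.1575, -0.0019], 0.53)] [{'position': [0.431, -0.261, 0.0054], 'score': 0.97}]
yellow (array([0.4946, 0.1176], dtype=float32), np.float32(-86.281006), array([0.301, 0.074], dtype=float32))
top mat centre 0.4131395874023438 -0.2669788513183594 ((301.0464782714844, 120.04717254638672), 78.03794860839844) [  145   114   174   286 31824]
[([0.6271, 0.0474, -0.0023], 0.43)] [{'position': [0.4315, -0.2582, 0.003], 'score': 0.91}]
```

View pics/s7.png

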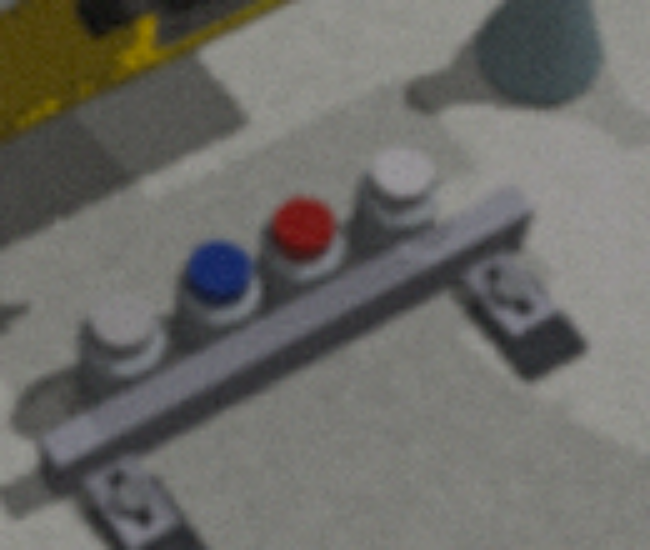

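The row is straight and upright along the bar, with caps at crop (125,325), (220,270), (303,227) and (402,175). Next, the mat fit from the saved pictures, this time without the clipping.

Run:
```python
from h import *
for c in("scene","top"):
    im=cv2.imread(f"pics/m{c}.png"); m=cv2.inRange(cv2.cvtColor(im,cv2.COLOR_BGR2HSV),(100,120,40),(130,255,255))[:560,:480]
    m=cv2.morphologyEx(m,cv2.MORPH_OPEN,np.ones((9,9))); n,l,s,_=cv2.connectedComponentsWithStats(m); k=1+s[1:,4].argmax()
    q=cv2.minAreaRect(np.argwhere(l==k)[:,::-1].astype(np.float32)); print(c,"mat centre",.15+q[0][1]*.001,-.5+q[0][0]*.001,q[1:],s[k])
```

```text
scene mat centre 0.4330293579101563 -0.2657987365722656 ((337.79864501953125, 118.46910095214844), 78.098388671875) [  144   108   181   351 39582]
top mat centre 0.43036633300781246 -0.26332913208007813 ((336.2647399902344, 120.04717254638672), 78.03794860839844) [  145   114   180   341 37215]
```

Request:
apply_moves(commands=[{"turn": [0, 0, 0], "offset": [0, -0.187, 0.846], "fingers": 1}, {"turn": [0, 0, 0], "offset": [0, -0.187, 0.846], "fingers": 1}, {"turn": [0, 0, 0], "offset": [0, -0.187, 0.846], "fingers": 1}, {"turn": [0, 0, 0], "offset": [0, -0.187, 0.846], "fingers": 1}, {"turn": [0, 0, 0], "offset": [0, -0.187, 0.846], "fingers": 1}, {"turn": [0, 0, 0], "offset": [0, -0.187, 0.846], "fingers": 1}, {"turn": [0, 0, 0], "offset": [0, -0.187, 0.846], "fingers": 1}, {"turn": [0, 0, 0], "offset": [0, -0.187, 0.846], "fingers": 1}, {"turn": [0, 0, 0], "offset": [0, -0.187, 0.846], "fingers": 1}, {"turn": [0, 0, 0], "offset": [0, -0.187, 0.846], "fingers": 1}])

```text
time: 20.78
tool_pos: [0.456, -0.0944, 0.1607]
orientation: [1.159, 1.241, -1.159]
wrist_force: [-0.7, 0.6, -2.5]
gripper_width: 0.02
```

Request:
apply_moves(commands=[{"turn": [0, 0, 0], "offset": [0, -0.187, 0.846], "fingers": 1}, {"turn": [0, 0, 0], "offset": [0, -0.187, 0.846], "fingers": 1}, {"turn": [0, 0, 0], "offset": [0, -0.187, 0.846], "fingers": 1}, {"turn": [0, 0, 0], "offset": [0, -0.187, 0.846], "fingers": 1}, {"turn": [0, 0, 0], "offset": [0, -0.187, 0.846], "fingers": 1}, {"turn": [0, 0, 0], "offset": [0, -0.187, 0.846], "fingers": 1}, {"turn": [0, 0, 0], "offset": [0, -0.187, 0.846], "fingers": 1}, {"turn": [0, 0, 0], "offset": [0, -0.187, 0.846], "fingers": 1}, {"turn": [0, 0, 0], "offset": [0, 0, 0], "fingers": 1}])

```text
time: 21.53
tool_pos: [0.4291, -0.2695, 0.1604]
orientation: [1.161, 1.238, -1.165]
wrist_force: [-1.1, -0.3, -2.9]
gripper_width: 0.0199
```

Request:
apply_moves(commands=[{"turn": [0.911, 0, 0], "offset": [0, 0, 0], "fingers": 1}, {"turn": [0.911, 0, 0], "offset": [0, 0, 0], "fingers": 1}, {"turn": [0.911, 0, 0], "offset": [0, 0, 0], "fingers": 1}, {"turn": [0.911, 0, 0], "offset": [0, 0, 0], "fingers": 1}, {"turn": [0.911, 0, 0], "offset": [0, 0, 0], "fingers": 1}, {"turn": [0.911, 0, 0], "offset": [0, 0, 0], "fingers": 1}, {"turn": [0.911, 0, 0], "offset": [0, 0, 0], "fingers": 1}, {"turn": [0.911, 0, 0], "offset": [0, 0, 0], "fingers": 1}, {"turn": [0.911, 0, 0], "offset": [0, 0, 0], "fingers": 1}, {"turn": [0.911, 0, 0], "offset": [0, 0, 0], "fingers": 1}])

```text
time: 22.37
tool_pos: [0.4306, -0.2643, 0.1606]
orientation: [1.828, 0.648, -1.829]
wrist_force: [0.3, -0.1, -2.4]
gripper_width: 0.0196
```

Request:
apply_moves(commands=[{"turn": [0.911, 0, 0], "offset": [0, 0, 0], "fingers": 1}, {"turn": [0.911, 0, 0], "offset": [0, 0, 0], "fingers": 1}, {"turn": [0.911, 0, 0], "offset": [0, 0, 0], "fingers": 1}, {"turn": [0.911, 0, 0], "offset": [0, 0, 0], "fingers": 1}, {"turn": [0.911, 0, 0], "offset": [0, 0, 0], "fingers": 1}, {"turn": [0, 0, 0], "offset": [0, 0, 0], "fingers": 1}, {"turn": [0, 0, 0], "offset": [0, 0, 0], "fingers": 1}])

```text
time: 22.95
tool_pos: [0.4306, -0.2643, 0.1608]
orientation: [2.109, 0.224, -2.111]
wrist_force: [0.1, -0.0, -2.1]
gripper_width: 0.02
```

Run:
```python
from h import *
o,r=obs(); print("yaw of tool y",np.degrees(np.arctan2(r[1,1],r[0,1])))
f=grab_frame("scene"); print("yellow",box(rect(f,o["tool_pos"][2]-.048+.010,x0=.15,y0=-.5),(18,120,80),(35,255,255),x0=.15,y0=-.5))
d=np.r_[.4317,-.2645,0]-o["tool_pos"]; d[2]=.0525-o["tool_pos"][2]; print("to go, units",(r.T@d/.025).round(3))
```

```text
t 22.95 pos [ 0.4306 -0.2643  0.1608] F [ 0.1 -0.  -2.1] M [ 0.03  0.02 -0.01] w 0.02
[[-8.000e-04  2.097e-01 -9.778e-01]
 [ 2.000e-04 -9.778e-01 -2.097e-01]
 [-1.000e+00 -4.000e-04  7.000e-04]]
yaw of tool y -77.89683313493032
yellow (array([ 0.4866, -0.2539], dtype=float32), np.float32(12.042572), array([0.07 , 0.191], dtype=float32))
to go, units [ 4.332  0.018 -0.043]
```

Request:
apply_moves(commands=[{"turn": [0, 0, 0], "offset": [0.8, 0, 0], "fingers": 1}, {"turn": [0, 0, 0], "offset": [0.8, 0, 0], "fingers": 1}, {"turn": [0, 0, 0], "offset": [0.8, 0, -0.04], "fingers": 1}, {"turn": [0, 0, 0], "offset": [0.8, 0, 0], "fingers": 1}, {"turn": [0, 0, 0], "offset": [0.6, 0, 0], "fingers": 1}, {"turn": [0, 0, 0], "offset": [0.3, 0, 0], "fingers": 1}, {"turn": [0, 0, 0], "offset": [0.1, 0, 0], "fingers": 1}, {"turn": [0, 0, 0], "offset": [0, 0, 0], "fingers": 1}, {"turn": [0, 0, 0], "offset": [0, 0, 0], "fingers": 1}])

```text
time: 23.75
tool_pos: [0.4321, -0.2648, 0.0569]
orientation: [2.112, 0.22, -2.111]
wrist_force: [-0.1, -0.7, -2.1]
gripper_width: 0.02
```

Request:
apply_moves(commands=[{"turn": [0, 0, 0], "offset": [0.04, 0, 0], "fingers": 1}, {"turn": [0, 0, 0], "offset": [0.03, 0, 0], "fingers": 1}, {"turn": [0, 0, 0], "offset": [0, 0, 0], "fingers": 1}, {"turn": [0, 0, 0], "offset": [0, 0, 0], "fingers": 1}])

```text
time: 24.08
tool_pos: [0.4318, -0.2647, 0.0549]
orientation: [2.112, 0.22, -2.111]
wrist_force: [1.5, -0.3, -1.7]
gripper_width: 0.0198
```

Request:
apply_moves(commands=[{"turn": [0, 0, 0], "offset": [0.03, 0, 0], "fingers": 1}, {"turn": [0, 0, 0], "offset": [0.03, 0, 0], "fingers": 1}, {"turn": [0, 0, 0], "offset": [0.03, 0, 0], "fingers": 1}, {"turn": [0, 0, 0], "offset": [0, 0, 0], "fingers": 1}])

```text
time: 24.42
tool_pos: [0.4316, -0.2645, 0.0521]
orientation: [2.112, 0.22, -2.112]
wrist_force: [-0.6, -0.3, -2.0]
gripper_width: 0.0199
```

Request:
apply_moves(commands=[{"turn": [0, 0, 0], "offset": [0.03, 0, 0], "fingers": 1}, {"turn": [0, 0, 0], "offset": [0.02, 0, 0], "fingers": 1}, {"turn": [0, 0, 0], "offset": [0, 0, 0], "fingers": 1}])

```text
time: 24.67
tool_pos: [0.4317, -0.2646, 0.0512]
orientation: [2.112, 0.22, -2.112]
wrist_force: [-2.3, 0.3, 3.3]
gripper_width: 0.0199
```

Contact with the mat at +3 N. I release and lift straight up.

Request:
apply_moves(commands=[{"turn": [0, 0, 0], "offset": [0, 0, 0], "fingers": -1}, {"turn": [0, 0, 0], "offset": [0, 0, 0], "fingers": -1}, {"turn": [0, 0, 0], "offset": [0, 0, 0], "fingers": -1}, {"turn": [0, 0, 0], "offset": [0, 0, 0], "fingers": -1}, {"turn": [0, 0, 0], "offset": [0, 0, 0], "fingers": -1}, {"turn": [0, 0, 0], "offset": [0, 0, 0], "fingers": -1}, {"turn": [0, 0, 0], "offset": [0, 0, 0], "fingers": -1}, {"turn": [0, 0, 0], "offset": [0, 0, 0], "fingers": -1}, {"turn": [0, 0, 0], "offset": [0, 0, 0], "fingers": -1}, {"turn": [0, 0, 0], "offset": [0, 0, 0], "fingers": -1}])

```text
time: 25.5
tool_pos: [0.4316, -0.2646, 0.051]
orientation: [2.112, 0.22, -2.112]
wrist_force: [-0.1, -0.3, 0.5]
gripper_width: 0.082
```

Request:
apply_moves(commands=[{"turn": [0, 0, 0], "offset": [-0.3, 0, 0], "fingers": -1}, {"turn": [0, 0, 0], "offset": [-0.8, 0, 0], "fingers": -1}, {"turn": [0, 0, 0], "offset": [-0.8, 0, 0], "fingers": -1}, {"turn": [0, 0, 0], "offset": [-0.8, 0, 0], "fingers": -1}, {"turn": [0, 0, 0], "offset": [-0.8, 0, 0], "fingers": -1}, {"turn": [0, 0, 0], "offset": [-0.8, 0, 0], "fingers": -1}, {"turn": [0, 0, 0], "offset": [-0.8, 0, 0], "fingers": -1}, {"turn": [0, 0, 0], "offset": [-0.8, 0, 0], "fingers": -1}, {"turn": [0, 0, 0], "offset": [0, 0, 0], "fingers": -1}, {"turn": [0, 0, 0], "offset": [0, 0, 0], "fingers": -1}])

```text
time: 26.33
tool_pos: [0.4322, -0.2649, 0.1999]
orientation: [2.114, 0.218, -2.109]
wrist_force: [-0.4, 0.3, -0.2]
gripper_width: 0.0917
```

Run:
```python
from h import *
obs()
for c in("top","scene"):
    f=grab_frame(c)
    print(c,"ruler",box(rect(f,.013,x0=.15,y0=-.5),(18,120,80),(35,255,255),x0=.15,y0=-.5))
    for n in("bottle0","flask","dish","meter"): print(n,[(np.round(d["position"],4).tolist(),round(d["score"],2)) for d in nets.mark_of(c,n)[:4] if d["score"]>.4])
    cv2.imwrite(f"pics/f{c}.png",f["img"])
t=cv2.imread("pics/ftop.png")[130:320,150:420]; s=cv2.imread("pics/fscene.png")[100:290,60:330]
cv2.imwrite("pics/fin.png",np.hstack([cv2.resize(t,(400,420)),cv2.resize(s,(400,420))]))
```

```text
t 26.33 pos [ 0.4322 -0.2649  0.1999] F [-0.4  0.3 -0.2] M [0.05 0.01 0.04] w 0.0917
[[ 0.0025  0.2061 -0.9785]
 [-0.0014 -0.9785 -0.2061]
 [-1.      0.0018 -0.0021]]
top ruler (array([ 0.4306, -0.264 ], dtype=float32), np.float32(11.876259), array([0.071, 0.298], dtype=float32))
bottle0 [([0.6161, 0.2224, -0.0024], 0.77), ([0.6205, 0.1587, 0.0015], 0.65), ([0.6267, 0.046, -0.0014], 0.6), ([0.6179, 0.1064, -0.0031], 0.53)]
flask [([0.5425, 0.3655, -0.0023], 0.9)]
dish [([0.3739, 0.1055, -0.0046], 0.57)]
meter [([0.7471, -0.2016, -0.0012], 0.86)]
scene ruler (array([ 0.4334, -0.2659], dtype=float32), np.float32(11.849976), array([0.07 , 0.301], dtype=float32))
bottle0 [([0.6175, 0.1559, -0.0042], 0.84), ([0.6127, 0.2187, 0.0026], 0.66), ([0.6267, 0.0462, -0.0005], 0.61), ([0.6227, 0.1045, 0.0019], 0.57)]
flask [([0.5404, 0.3695, -0.0002], 0.72), ([0.4316, -0.2637, 0.0031], 0.61)]
dish [([0.3744, 0.105, -0.0016], 0.59)]
meter [([0.7551, -0.2035, -0.0005], 0.97)]
```

View pics/fin.png

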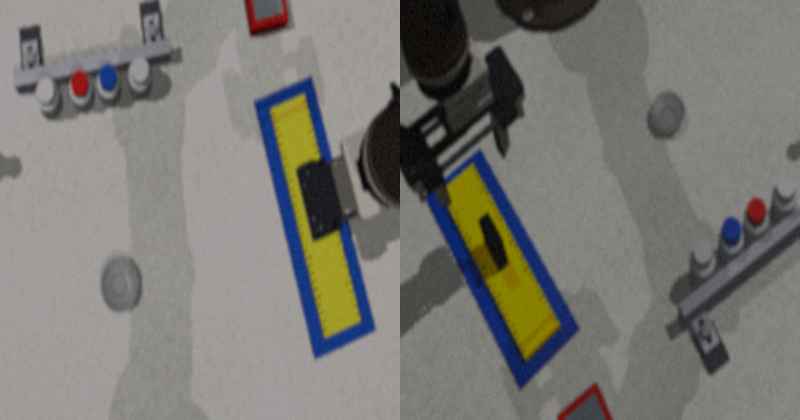

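The ruler lies centred and parallel on the mat, the four bottles are in a row at the bar, and the bystanders have not moved. I hand in.

```bash
python3 -c "
from bench import workorder; print(workorder.hand_in())"
```

```text
the job is handed in; nothing more can be done
None
```

The four bottles now stand upright in one straight row against the rail, and the ruler is back flat on its mat with the gripper open and lifted clear. The job was handed in at about 26 s.

- **Pressing:** I felt the bar at about 642 mm ahead of the robot. A small yaw rock gave equal and opposite moments, which shows both ends of the row were seated. I then pressed for about 1.3 s, at 9.4 to 10.7 N. The highest reading was about 10.7 N, but force was read only at the end of each call, not continuously.
- **Bottles:** The final pictures show the row straight and upright. The networks put all four within about 4 mm of a straight line, which is as fine as they measure. The gripper stayed well above the caps.
- **Ruler:** It was laid down with about 5 N of net contact on the mat. It is within about 2 mm of the mat's centre and parallel to it (11.9° for both).
- **Bystanders:** The flask, dish and meter measured where they started, within the networks' error.

No check failed. The two cameras disagreed by up to 8 mm on the meter and up to 4 mm on some bottles. In the last scene picture the network also reported a false second flask on the ruler.

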